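# Cell check through the lever guard

### The arm

A 6-joint arm with a two-finger parallel gripper is mounted at the origin on the work surface. World frame = base frame: x ahead of the robot, y to its left, z up, the work surface at z = 0. Lengths are in m, angles in rad, forces in N, time in s.
With the tool pointing down it reaches from about 0.375 to 0.9 m from the base axis. Payload 3.1 kg.
Tool frame: the origin (TCP) lies on the centre line of the jaws, within the pads' length; the fingertips stand robot.tip_reach ahead of it and the grasp point (between the pads) is the TCP (robot.tip_reach is the distance from the TCP to the fingertips, in m); z points along the fingers, y is the direction in which the jaws open and shut (so a half turn about z gives the same grasp; the last joint's range is limited). The gripper opens to 87 mm and grips with 3 to 60 N. Pads are 19 mm wide; open, the fingers measure 117 mm over their backs; the gripper's body (75 mm by 190 mm) begins 51 mm behind the grasp point.
Start: joints at [-1.294, 0.527, 1.433, -0, 1.181, -0.178], TCP at [0.275, -0.561, 0.242] pointing down, gripper open.
Joint ranges: [-3.08, 3.08], [-0.75, 2.2], [0.22, 2.44], [-1.43, 4.57], [0, 2.65], [-2.85, 2.85]. Speed limits (rad/s): [2.79, 2.79, 3.14, 3.14, 3.14, 3.14].

### API

Orientations are given as a unit quaternion [x, y, z, w].
In Python, from rig import telemetry, viewer, robot gives the robot as it stands. The module is installed in compiled form; this text tells all that it offers.
- The arm moves only by the tool step_arm, never from a script. Its argument "targets" is a list of rows, each an object of numbers: "dx", "dy", "dz": the shift along the tool's x, y, z in m; "rx", "ry", "rz": the turn, a rotation vector about the tool's x, y, z in degrees. In form: [{"dx": .., "dy": .., "dz": .., "rx": .., "ry": .., "rz": ..}, ...]. A call has exactly 5 rows; each row is the pose to reach, as a shift and turn from the pose measured when the call began, along the tool's axes at that moment; what a row does not reach only later rows make up. A row lasts 1/8 s, in which the tool goes at most 62.5 mm and 10.7 degrees, less where a joint would pass 70% of its speed; a pose out of reach is approached as far as the arm can. A call with a gripper value outside its range is refused whole. "gripper" is the opening, from 0 (shut) to 1 (fully open), set as the call begins (left out, the last holds). The fingers move at their own pace and stop on an object; "force" is the grip in N (left out, the last holds). Time passes only in rows, so rows that repeat a pose let the fingers close, or fill a call up. It gives the time, the measured TCP pose, the force and the opening at its end, in the units of the state.
- telemetry.get_obs(): the state, without advancing time (a new reading comes with each control period).
- viewer.camera(name): name is "scene" or "top" or "wrist"; returns a dict with "img" (420x560x3 uint8, blue, green, red), "depth" (420x560 float32, m along the optical axis (not along the pixel's ray), 0 where there is no reading), "K" (3x3 intrinsics, pixels), "R" (3x3) and "t" (3): a world point X has camera coordinates R X + t. Camera axes: x right, y down, z forward; pixel columns grow to the right and rows downward; lengths in m; the calibration is good to about 2 mm. A picture is of the moment at which its call begins.
- robot.hand_in(): hands the job in, once; it reports no verdict.
The state is a dict: "time": time; "q": joint angles; "joint_velocities": joint speeds; "joint_torque": joint torques, N m; "position": TCP position; "tool_rot": TCP orientation; "ft_force": force on the tool from outside, world axes, zero at the start; "moment": the same for the moment, N m; "grip_width": finger opening in m.
Only numpy, scipy, OpenCV 4.12 (cv2) and the standard library are available. Lean on these libraries where they do the work, as an engineer would, in place of code of your own. Each camera call takes 0.05 s, during which the arm holds its last target.

### The job

Check the cell of the watch case that lies between the guide rails of the battery tester: with the fingertips, slide it along the rails until it is home against the stop under the probe, and only then reach down through the window of the tester's guard, press the lever all the way down, hold it there for two seconds, let it come back up and withdraw. Do not touch the guard frame at any time. Nothing is to be picked up: the case stays flat on the tester's bed, and the push button on the console and the other things on the table are left alone.

Things in the scene. Friction and masses are not known exactly. Their poses are not given: they have to be found in the camera images.
- tester: Chrome battery tester, fixed. Origin on the table under its guard's front edge; x to its rear (the way the case is pushed), y left, z up. Flat bed 124 mm wide, x = -150 to 195 mm, top 8 mm over the table. Two guide rails along x, 4 mm high on the bed, inner faces at y = +-26 mm, from x = -135 to -10 mm. Behind the guard, x = 117 to 193, a console 50 mm tall
- guard: Steel guard around the lever, part of the tester, with the same origin and axes as tester. Its top is a flat rectangular frame from x = 0 to 92 mm and y = -49 to 49 mm, 57 to 62 mm over the table, on four corner posts with side bars; nothing stands above it. Its open window spans x = 10 to 82 mm and y = -39 to 39 mm. It must not be touched
- window (a point): Centre of the guard's window, level with the top of the frame (62 mm over the table)
- lever_pad (a point): Centre of the upper face of the black pad (26 mm along the tester's x, 30 mm across) at the lever's free front end, at rest in the middle of the window, 16 mm below the frame's top. The hinge is 66 mm behind it (+x); the pad goes down 14 mm in all, moving less than 3 mm along x
- lever (a joint): Lever angle in rad: 0 at rest (up), 0.22 at its lower end stop; a spring lifts it back. Pressing down at the pad takes about 2.5 N to start and 8 N at the end stop
- case_center (a point): Centre (half-way up) of the silver watch case between the rails, loose, about 70 g: a disc 38 mm across, 13 mm high, with four lugs 9 mm high, 46 mm from lug tip to lug tip (its own x), 24 mm over the lugs. Flat on the bed its centre is 14.5 mm over the table. It starts 60 to 95 mm short of home, lugs roughly along the rails, and slides easily
- stop (a point): Middle of the front face of the fixed stop (34 mm wide, 10 mm high) on the bed. When home, the case's leading lugs touch this face and its centre is about 23 mm in front of it (x = -12 mm in the tester's frame). A thin probe arm (10 mm wide, 24 to 36 mm over the table) reaches 27 mm forward of this face, over the case; it follows the lever 3 mm down
- range_button (a joint): Round push button, 20 mm across, on the right of the tester's console (x = 158, y = -32 mm in the tester's frame): travel in m, 0 at rest, 0.004 pressed; leave alone
- pliers: Flat-nosed pliers, 145 mm long, 50 mm wide, 14 mm high, lying near the tester, origin at about the middle of the underside; leave alone
- bowl: Small copper bowl, 80 mm across, 35 mm high, origin under its centre; leave alone
- spare_case: Smaller watch case, 32 mm across, 10 mm high, on the table beside the tester, origin under its centre; leave alone
- screwdriver: Small screwdriver, 120 mm long, lying on the table, origin on its underside; leave alone
- oil_jar: Small jar, 36 mm across, 50 mm high, origin under its centre; leave alone
- band_roll: Dive band on a display roll with a wooden foot 60 by 70 mm, 67 mm high, origin under its centre; leave alone
- watch_case: The same watch case, origin under its centre (8 mm over the table when flat on the bed)

How it is judged:
On the way, in this order (a step that is already met when the one before it is completed fails the run):
1. the case has been pushed home against the stop, with the lever still up (x of case_center in the frame of tester above -0.018 m and z of case_center in the frame of tester below 0.018 m and value of joint lever below 0.03 rad), for 0.2 s.
2. the lever is held all the way down (x of case_center in the frame of tester above -0.018 m and z of case_center in the frame of tester below 0.018 m and value of joint lever above 0.19 rad), for 1.2 s.
At the end, for the whole second after the job is handed in: The case lies flat on the bed between the rails, at rest and within 6 mm of home against the stop; the lever is back up (below 0.03 rad); the push button is not pressed. On the way the lever was held at 0.19 rad or more for at least 1.2 s (all of step 1 and y of case_center in the frame of tester between -0.012 and 0.012 m and linear speed of watch_case below 0.01 m/s and value of joint range_button below 0.002 m); the robot touches nothing.
It fails at once if the robot touches the guard frame (contact force between any of the fingers, the arm and guard above 0.3 N).
It fails at once if the lever is pressed before the case is home (value of joint lever above 0.05 rad and not (x of case_center in the frame of tester above -0.018 m)).
It fails at once if the case is lifted or tipped off the bed (z of case_center in the frame of tester above 0.02 m or angle between case_center's own z axis and vertical above 0.3 rad).
It fails at once if the push button is pressed (value of joint range_button above 0.002 m).
It fails at once if another thing on the table is moved by more than 20 mm (distance of any of pliers, bowl, spare_case, screwdriver, oil_jar, band_roll from where it was at the start of the episode above 0.02 m).
It also fails if it takes over 53 s, if anything falls off the work surface, if the arm or the gripper's body presses on something with over 40 N, if the wrist force passes 120 N, or if a joint passes its speed limit or range.

## Working session

There is one attempt and no reset: what is moved stays moved. The work goes in short steps, Python scripts to look and compute and a tool call to move; the robot and the scene stay as the last step left them, time stands still between calls to the robot, and variables do not carry over. Pictures are saved under pics/ and viewed, and the job is handed in when it is done.

Besides the shell and the picture viewer there is one more tool, called after "Emit:" as name([rows], argument=value, ...), one row to a line, values as JSON. step_arm: Moves the arm, as the interface text tells. Its arguments: {"type":"object","properties":{"targets":{"type":"array"},"gripper":{"type":"number"},"force":{"type":"number"}},"required":["targets"]}

```bash
mkdir -p pics
cat > h.py <<'E'
from rig import telemetry, viewer, robot
import cv2, numpy as np
def snap(n,f,crop=None,s=1):
    c=viewer.camera(n); np.savez(''+f+'.npz',**c)
    im=c['img']
    if crop: x0,y0,x1,y1=crop; im=im[y0:y1,x0:x1]
    if s!=1: im=cv2.resize(im,None,fx=s,fy=s,interpolation=cv2.INTER_CUBIC)
    cv2.imwrite('pics/'+f+'.png',im); return c
def load(f): return np.load(''+f+'.npz')
def pt(c,u,v,z=None):
    K,R,t=c['K'],c['R'],c['t']; r=np.linalg.inv(K)@[u,v,1.]
    if z is None: return R.T@(r*float(np.median(c['depth'][int(v)-1:int(v)+2,int(u)-1:int(u)+2]))-t)
    o=-R.T@t; d=R.T@r; return o+d*(z-o[2])/d[2]
def proj(c,X):
    p=c['K']@(c['R']@np.asarray(X)+c['t']); return p[:2]/p[2]
E
python3 - <<'E'
from h import *
snap('scene','s0');snap('top','t0')
print(telemetry.get_obs(),robot.tip_reach)
E
```

```text
{'time': 0.1, 'q': array([-1.29449214e+00,  5.28376107e-01,  1.43377000e+00,  2.24714585e-05,
        1.18136871e+00, -1.78480237e-01]), 'joint_velocities': array([-0.00107951, -0.00109745, -0.00436842, -0.00048021, -0.00038269,
        0.00140199]), 'joint_torque': array([-8.06159660e-04, -4.40989816e+01, -1.77148980e+01,  6.35416643e-02,
        5.34126547e-02, -3.54115014e-05]), 'position': array([ 0.27441657, -0.56085408,  0.24066898]), 'tool_rot': array([ 9.74258114e-01,  2.25433367e-01, -3.66117146e-05, -9.60440126e-04]), 'ft_force': array([-0.22667256,  0.46155198,  0.14250755]), 'moment': array([-4.18139269e-02,  1.86023849e-02, -2.92979414e-05]), 'grip_width': 0.08690143750305093} 0.019
```

View pics/s0.png

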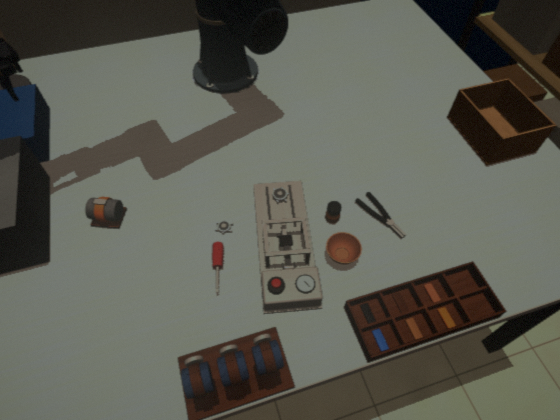

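View pics/t0.png

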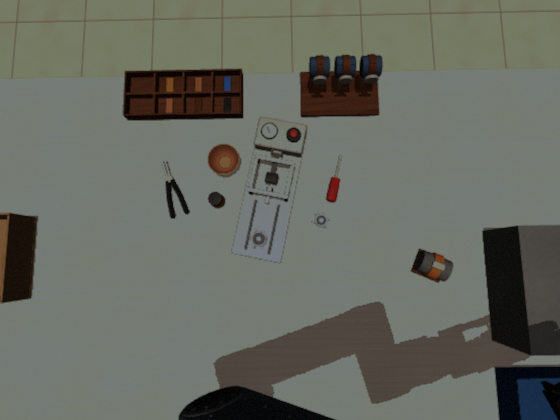

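The scene view shows the tester at (285,245). The top view shows the tester from (257,262) to (283,120), with the case at (259,239). Next I'll enlarge the top crop.

Run:
```python
from h import *
c=load('t0'); im=c['img'][110:270,190:350]
cv2.imwrite('pics/t0c.png',cv2.convertScaleAbs(cv2.resize(im,(800,800),interpolation=cv2.INTER_CUBIC)[:, :],alpha=1.2)[100:700])
cv2.imwrite('pics/t0d.png',cv2.convertScaleAbs(cv2.resize(im,(800,800),interpolation=cv2.INTER_CUBIC)[:, :],alpha=1.2)[300:800])
print(c['K'],c['R'],c['t'])
```

```text
[[392.44105179   0.         277.92564962]
 [  0.         392.44105179 202.10763334]
 [  0.           0.           1.        ]] [[-0.01424227 -0.99979342 -0.01450083]
 [-0.98967915  0.01616334 -0.14238651]
 [ 0.14259148  0.01232326 -0.98970491]] [-0.02861037  0.62056186  0.89599696]
```

View pics/t0c.png

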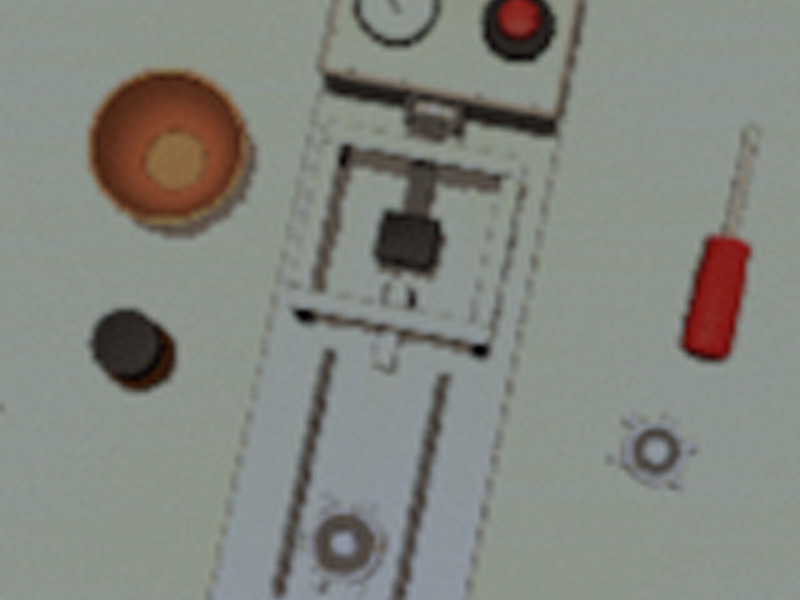

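View pics/t0d.png

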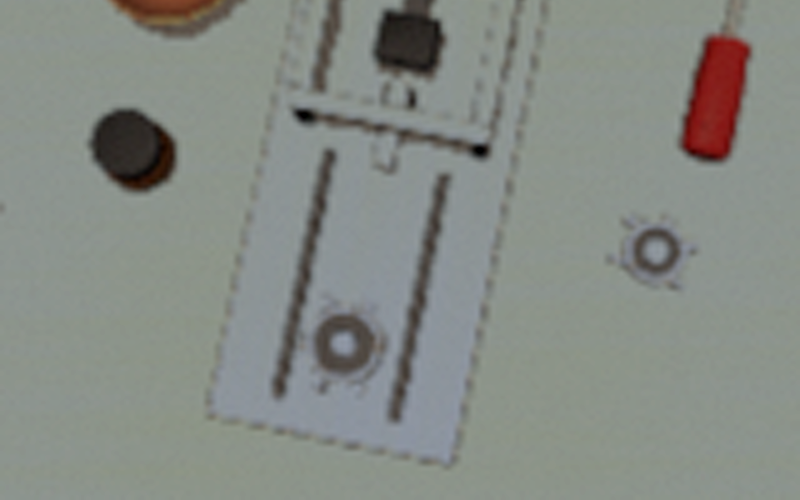

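Crop readings: bed front corners at (208,416) and (453,464), rail ends at (279,395), (395,418), (331,152) and (446,176), and case ring centre at (345,345). In the upper crop the pad is at (409,240). I'll fit the tester pose from these.

```bash
cat >> h.py <<'E'
def fit(c,P):
    from scipy.optimize import least_squares
    def T(p,X): 
        cs,sn=np.cos(p[2]),np.sin(p[2]); return np.array([p[0]+cs*X[0]-sn*X[1],p[1]+sn*X[0]+cs*X[1],X[2]])
    f=lambda p: np.concatenate([proj(c,T(p,np.array(X)/1000))-uv for uv,X in P])
    r=least_squares(f,[.7,0,0],loss='soft_l1'); return r.x,r.fun.reshape(-1,2)
def totester(p,X):
    d=np.asarray(X)[:2]-p[:2]; cs,sn=np.cos(p[2]),np.sin(p[2]); return np.array([cs*d[0]+sn*d[1],-sn*d[0]+cs*d[1]])
E
python3 - <<'E'
from h import *
c=load('t0')
def px(x,y,o): return np.array([190+(x+.5)/5-.5,110+(y+o+.5)/5-.5])
P=[(px(208,416,300),(-150,62,8)),(px(453,464,300),(-150,-62,8)),(px(337,407,300),(-135,0,12)),(px(388,164,300),(-10,0,12)),(px(409,240,100),(46,0,46)),(px(441,97,100),(117,0,50))]
p,r=fit(c,P); print(p,np.degrees(p[2]));print(r)
C=pt(c,*px(345,345,300),z=.021); print(C,totester(p,C)*1000, pt(c,*px(345,345,300)))
for n,a in dict(bowl=(167,150,100),jar=(126,343,100),spare=(656,450,100),pad=(409,240,100)).items():
  X=pt(c,*px(*a)); print(n,X,totester(p,X)*1000)
E
```

```text
[ 0.63546677 -0.01374635 -0.21781029] -12.479610073746574
[[-0.27933026 -0.25125656]
 [ 0.3376521   0.51853623]
 [-0.1633906   0.62588817]
 [ 0.19569682 -0.52596616]
 [ 0.19242239 -0.23907228]
 [-0.28280009 -0.08084446]]
[0.53477104 0.01033189 0.021     ] [-103.51970659    1.74978173] [0.53469156 0.01023411 0.02255394]
bowl [0.73765904 0.10075925 0.00289701] [ 75.03401081 133.88311697]
jar [0.63113233 0.11258269 0.04988556] [-31.53075027 122.40761906]
spare [ 0.5796479  -0.14262287  0.01066338] [ -26.65083508 -137.89356778]
pad [ 0.67978588 -0.02321697  0.04606639] [45.31850422  0.33015499]
```

```bash
cat >> h.py <<'E'
from scipy.spatial.transform import Rotation as Ro
PT=np.array([0.63546677,-0.01374635,-0.21781029])
def world(p,x,y):
    cs,sn=np.cos(p[2]),np.sin(p[2]); return np.array([p[0]+(cs*x-sn*y)/1000,p[1]+(sn*x+cs*y)/1000])
def plan(p,x,y,z):
    "x,y mm in tester, z = tip height mm"
    o=telemetry.get_obs(); R0=Ro.from_quat(o['tool_rot'])
    T=np.r_[world(p,x,y),z/1000+robot.tip_reach]
    d=R0.inv().apply(T-o['position'])
    c,s=np.cos(p[2]),np.sin(p[2]); Rt=Ro.from_matrix(np.array([[c,s,0],[s,-c,0],[0,0,-1]]).T)
    rv=(R0.inv()*Rt).as_rotvec(degrees=True)
    tip=o['position'].copy()
    print('t',round(o['time'],2),'tester xy',totester(p,tip)*1000,'tipz',(tip[2]-robot.tip_reach)*1000,'q',o['q'].round(2),'F',o['ft_force'].round(2),'w',round(o['grip_width'],4))
    print('d mm',(d*1000).round(1),'rv',rv.round(2))
E
python3 - <<'E'
from h import *
plan(PT,-165,1,150)
E
```

```text
t 0.1 tester xy [-234.29396406 -612.2013205 ] tipz 221.66897620241292 q [-1.29  0.53  1.43  0.    1.18 -0.18] F [-0.23  0.46  0.14] w 0.0869
d mm [ 436.2 -436.3   72.7] rv [-1.100e-01  2.000e-02  3.854e+01]
```

Emit:
step_arm([
  {"dx": 0.0436,"dy": -0.0436,"dz": 0.0,"rx": 0,"ry": 0,"rz": 7.7},
  {"dx": 0.0872,"dy": -0.0872,"dz": 0.0,"rx": 0,"ry": 0,"rz": 15.4},
  {"dx": 0.131,"dy": -0.131,"dz": 0.0,"rx": 0,"ry": 0,"rz": 23.1},
  {"dx": 0.174,"dy": -0.174,"dz": 0.01,"rx": 0,"ry": 0,"rz": 30.8},
  {"dx": 0.218,"dy": -0.218,"dz": 0.02,"rx": 0,"ry": 0,"rz": 38.5},
], gripper=0, force=20)

```text
time: 0.72
position: [0.3746, -0.2679, 0.221]
tool_rot: [0.994, -0.111, -0.0, -0.001]
ft_force: [0.6, 0.6, -0.7]
grip_width: 0.0451
```

```bash
python3 -c "
from h import *
plan(PT,-165,1,150)"
```

```text
t 0.72 tester xy [-199.76184052 -304.49580259] tipz 202.0356864653156 q [-0.86  0.34  1.85  0.    0.95  0.93] F [ 0.62  0.63 -0.66] w 0.0451
d mm [  33.4 -305.6   52.5] rv [-0.1   0.02 -0.26]
```

Emit:
step_arm([
  {"dx": 0.007,"dy": -0.061,"dz": 0.01,"rx": 0,"ry": 0,"rz": -0.3},
  {"dx": 0.014,"dy": -0.122,"dz": 0.02,"rx": 0,"ry": 0,"rz": -0.3},
  {"dx": 0.02,"dy": -0.183,"dz": 0.03,"rx": 0,"ry": 0,"rz": -0.3},
  {"dx": 0.027,"dy": -0.244,"dz": 0.042,"rx": 0,"ry": 0,"rz": -0.3},
  {"dx": 0.033,"dy": -0.305,"dz": 0.052,"rx": 0,"ry": 0,"rz": -0.3},
])

```text
time: 1.35
position: [0.4744, 0.0238, 0.1691]
tool_rot: [0.994, -0.108, -0.0, -0.001]
ft_force: [0.0, -1.3, 0.5]
grip_width: 0.0016
```

```bash
python3 -c "
from h import *
plan(PT,-165,1,150)
snap('wrist','w1'); snap('top','t1')
plan(PT,-152,1,60)"
```

```text
t 1.35 tester xy [-165.41667274    1.88017177] tipz 150.09976736538115 q [-0.19  0.44  1.88  0.    0.82  1.6 ] F [ 0.   -1.32  0.5 ] w 0.0016
d mm [0.4 0.9 0.1] rv [-0.09  0.02  0.03]
t 1.45 tester xy [-166.58223955    5.20675811] tipz 149.56317369445915 q [-0.18  0.44  1.88  0.    0.82  1.6 ] F [-0.73 -0.04 -0.01] w 0.0003
d mm [14.7  4.6 89.5] rv [-0.17  0.13  0.5 ]
```

View pics/w1.png

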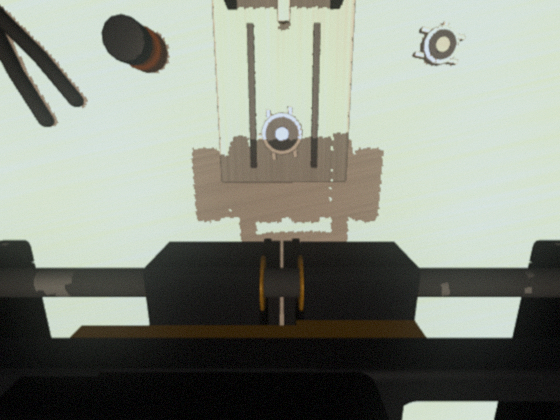

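The wrist view shows the bed front corners at (222,182) and (348,182), rails from (253,167)/(315,167) to (251,24)/(317,24), and the case at (282,133). The closed fingers at (282,280) line up with it.

Run:
```python
from h import *
c=load('w1')
im=c['img'];cv2.imwrite('pics/w1c.png',cv2.resize(im[0:200,190:380],(760,800))[:,:][0:600]); cv2.imwrite('pics/w1d.png',cv2.resize(im[80:200,190:380],None,fx=4,fy=4,interpolation=cv2.INTER_CUBIC))
P=[((222,182),(-150,62,8)),((348,182),(-150,-62,8)),((284,167),(-135,0,12)),((284,24),(-10,0,12))]
p,r=fit(c,P); print(p,np.degrees(p[2]),PT);print(r)
C=pt(c,282.5,133,z=.021); print(C,totester(p,C)*1000,totester(PT,C)*1000)
```

```text
[ 0.63751527 -0.01477478 -0.21210322] -12.1526190916519 [ 0.63546677 -0.01374635 -0.21781029]
[[-0.15276006  0.68026872]
 [-0.61045665  0.01351039]
 [ 0.56981535  0.67877729]
 [ 0.14363428 -2.08212489]]
[0.53783631 0.00859247 0.021     ] [-102.36437075    1.85953753] [-100.15098352    0.71383887]
```

View pics/w1d.png

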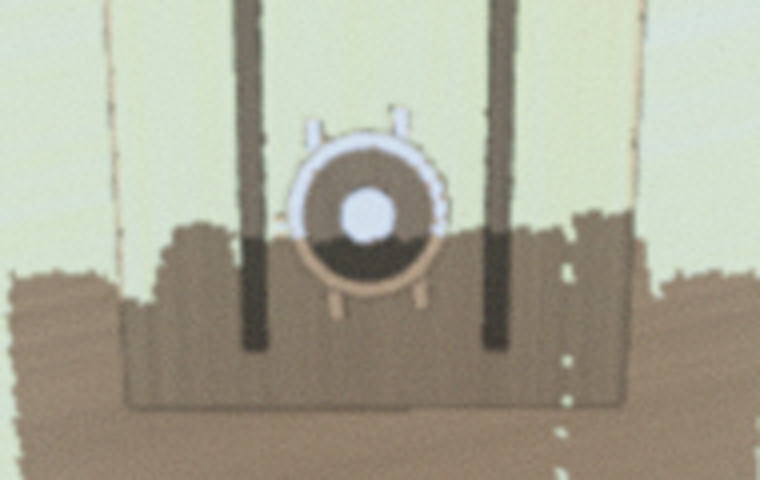

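```bash
sed -i 's/^PT=.*/PT=np.array([0.6365,-0.0142,-0.215])/' h.py; python3 -c "
from h import *
plan(PT,-154,1.5,40)"
```

```text
t 1.45 tester xy [-167.67317564    5.89764971] tipz 149.56317369445915 q [-0.18  0.44  1.88  0.    0.82  1.6 ] F [-0.73 -0.04 -0.01] w 0.0003
d mm [ 13.9   4.8 109.5] rv [-0.17  0.13  0.34]
```

Emit:
step_arm([
  {"dx": 0.005,"dy": 0.002,"dz": 0.035,"rx": 0,"ry": 0,"rz": 0.3},
  {"dx": 0.012,"dy": 0.005,"dz": 0.075,"rx": 0,"ry": 0,"rz": 0.3},
  {"dx": 0.0139,"dy": 0.0048,"dz": 0.1095,"rx": -0.1,"ry": 0.1,"rz": 0.3},
  {"dx": 0.0139,"dy": 0.0048,"dz": 0.1095,"rx": -0.1,"ry": 0.1,"rz": 0.3},
  {"dx": 0.0139,"dy": 0.0048,"dz": 0.1095,"rx": -0.1,"ry": 0.1,"rz": 0.3},
])

```text
time: 2.08
position: [0.4866, 0.0196, 0.0597]
tool_rot: [0.994, -0.107, 0.0, -0.001]
ft_force: [0.1, 1.1, 0.6]
grip_width: 0.0007
```

```bash
python3 -c "
from h import *
plan(PT,-154,1.5,40)
snap('wrist','w2')
plan(PT,-151,0.5,12)"
```

```text
t 2.08 tester xy [-153.64022533    1.07946102] tipz 40.73891952121339 q [-0.19  0.66  1.92  0.    0.56  1.59] F [0.09 1.07 0.61] w 0.0007
d mm [-0.4 -0.4  0.7] rv [-0.07 -0.01  0.01]
t 2.12 tester xy [-153.2723905     1.18860689] tipz 41.19250728331333 q [-0.19  0.66  1.92  0.    0.56  1.59] F [ 0.35  0.51 -0.14] w 0.0002
d mm [ 2.2  0.7 29.2] rv [-0.07 -0.08  0.02]
```

View pics/w2.png

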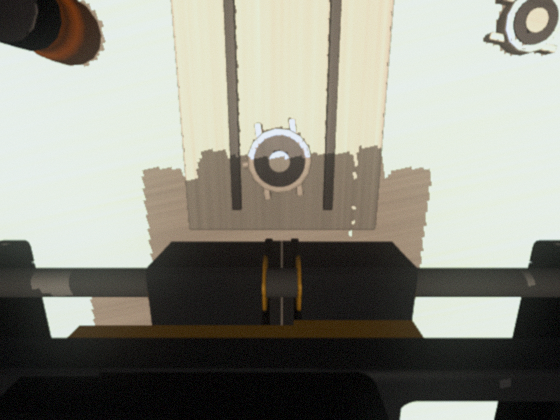

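The wrist view shows the rails converging from (229,0)/(335,0) to (237,209)/(328,209), so the yaw is good. The fingers are centred at x=282. The bed front edge is at row 231, the case at (280,160) and the rear lugs at row 197.

```bash
python3 -c "
from h import *
c=load('w2')
for u,v,z in [(283,230.5,.008),(282.5,209,.012),(280,160,.021),(268,198,.017),(300,194,.017)]: print(totester(PT,pt(c,u,v,z))*1000)
"
```

```text
[-148.65250208   -0.28143084]
[-1.32911475e+02  6.90462896e-02]
[-101.12560108    1.561639  ]
[-124.61606317    8.95275905]
[-122.11695165  -10.57351941]
```

Emit:
step_arm([
  {"dx": 0.001,"dy": 0.001,"dz": 0.01,"rx": 0,"ry": 0,"rz": 0},
  {"dx": 0.002,"dy": 0.001,"dz": 0.02,"rx": 0,"ry": 0,"rz": 0},
  {"dx": 0.002,"dy": 0.001,"dz": 0.0295,"rx": 0,"ry": 0,"rz": 0},
  {"dx": 0.004,"dy": 0.001,"dz": 0.0295,"rx": 0,"ry": 0,"rz": 0},
  {"dx": 0.006,"dy": 0.001,"dz": 0.0295,"rx": 0,"ry": 0,"rz": 0},
])

```text
time: 2.75
position: [0.4928, 0.0175, 0.0305]
tool_rot: [0.994, -0.107, 0.001, -0.001]
ft_force: [0.1, 0.0, -0.6]
grip_width: 0.0003
```

```bash
python3 -c "
from h import *
plan(PT,-60,0,11.5)"
```

```text
t 2.75 tester xy [-147.11652334    0.28567236] tipz 11.534808592928439 q [-0.19  0.72  1.91  0.    0.51  1.59] F [ 0.13  0.   -0.59] w 0.0003
d mm [87.1  0.3  0.1] rv [-0.07 -0.07  0.03]
```

Emit:
step_arm([
  {"dx": 0.005,"dy": 0,"dz": 0},
  {"dx": 0.01,"dy": 0,"dz": 0},
  {"dx": 0.015,"dy": 0,"dz": 0},
  {"dx": 0.02,"dy": 0,"dz": 0},
  {"dx": 0.025,"dy": 0,"dz": 0},
])

```text
invalid input
```

Emit:
step_arm([
  {"dx": 0.005,"dy": 0,"dz": 0},
  {"dx": 0.01,"dy": 0,"dz": 0},
  {"dx": 0.015,"dy": 0,"dz": 0},
  {"dx": 0.02,"dy": 0,"dz": 0},
  {"dx": 0.025,"dy": 0,"dz": 0},
])

```text
invalid input
```

```bash
python3 -c "
from h import *
plan(PT,-60,0,11.5)
snap('wrist','w3')"
```

```text
t 2.75 tester xy [-147.11652334    0.28567236] tipz 11.534808592928439 q [-0.19  0.72  1.91  0.    0.51  1.59] F [ 0.13  0.   -0.59] w 0.0003
d mm [87.1  0.3  0.1] rv [-0.07 -0.07  0.03]
```

View pics/w3.png

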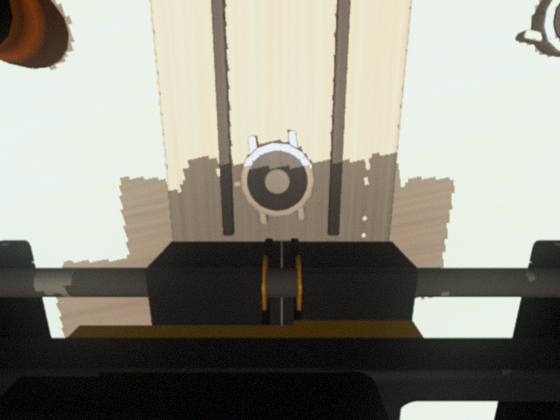

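All six values are needed in each row, so the calls were refused and nothing moved. The fingers are behind the case, which is at (277,182), and centred between the rails.

Emit:
step_arm([
  {"dx": 0.005,"dy": 0,"dz": 0,"rx": 0,"ry": 0,"rz": 0},
  {"dx": 0.01,"dy": 0,"dz": 0,"rx": 0,"ry": 0,"rz": 0},
  {"dx": 0.015,"dy": 0,"dz": 0,"rx": 0,"ry": 0,"rz": 0},
  {"dx": 0.02,"dy": 0,"dz": 0,"rx": 0,"ry": 0,"rz": 0},
  {"dx": 0.025,"dy": 0,"dz": 0,"rx": 0,"ry": 0,"rz": 0},
])

```text
time: 3.42
position: [0.5181, 0.012, 0.0308]
tool_rot: [0.994, -0.107, 0.001, -0.001]
ft_force: [-1.2, -0.2, -0.5]
grip_width: 0.0004
```

Emit:
step_arm([
  {"dx": 0.005,"dy": 0,"dz": 0,"rx": 0,"ry": 0,"rz": 0},
  {"dx": 0.01,"dy": 0,"dz": 0,"rx": 0,"ry": 0,"rz": 0},
  {"dx": 0.015,"dy": 0,"dz": 0,"rx": 0,"ry": 0,"rz": 0},
  {"dx": 0.02,"dy": 0,"dz": 0,"rx": 0,"ry": 0,"rz": 0},
  {"dx": 0.025,"dy": 0,"dz": 0,"rx": 0,"ry": 0,"rz": 0},
])

```text
time: 4.05
position: [0.5429, 0.0065, 0.0308]
tool_rot: [0.994, -0.107, 0.001, -0.001]
ft_force: [-0.4, -0.3, -1.2]
grip_width: -0.0001
```

```bash
python3 -c "
from h import *
plan(PT,-60,0,11.5)
snap('wrist','w4')"
```

```text
t 4.05 tester xy [-95.89531592   0.29419784] tipz 11.821725339478023 q [-0.19  0.75  1.78  0.    0.6   1.59] F [-0.4  -0.27 -1.24] w -0.0001
d mm [35.9  0.3  0.4] rv [-0.08 -0.13  0.02]
```

View pics/w4.png

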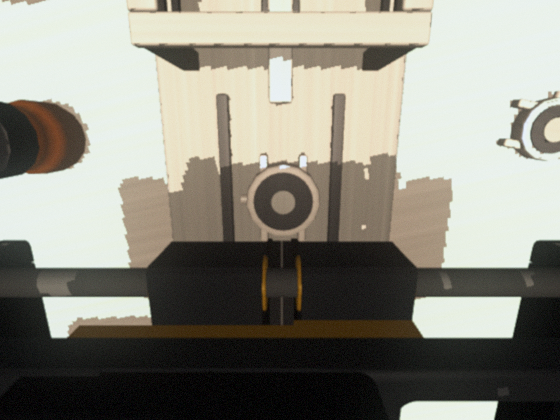

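The case is squared up at (283,202), its lugs are on the fingers, and the probe arm is straight ahead at (281,80). I'll keep pushing.

Emit:
step_arm([
  {"dx": 0.005,"dy": 0,"dz": 0,"rx": 0,"ry": 0,"rz": 0},
  {"dx": 0.01,"dy": 0,"dz": 0,"rx": 0,"ry": 0,"rz": 0},
  {"dx": 0.015,"dy": 0,"dz": 0,"rx": 0,"ry": 0,"rz": 0},
  {"dx": 0.02,"dy": 0,"dz": 0,"rx": 0,"ry": 0,"rz": 0},
  {"dx": 0.025,"dy": 0,"dz": 0,"rx": 0,"ry": 0,"rz": 0},
])

```text
time: 4.72
position: [0.5687, 0.0009, 0.031]
tool_rot: [0.994, -0.107, 0.002, -0.0]
ft_force: [-0.0, 0.3, -0.1]
grip_width: 0.0007
```

Emit:
step_arm([
  {"dx": 0.004,"dy": 0,"dz": 0,"rx": 0,"ry": 0,"rz": 0},
  {"dx": 0.008,"dy": 0,"dz": 0,"rx": 0,"ry": 0,"rz": 0},
  {"dx": 0.012,"dy": 0,"dz": 0,"rx": 0,"ry": 0,"rz": 0},
  {"dx": 0.015,"dy": 0,"dz": 0,"rx": 0,"ry": 0,"rz": 0},
  {"dx": 0.018,"dy": 0,"dz": 0,"rx": 0,"ry": 0,"rz": 0},
])

```text
time: 5.35
position: [0.5864, -0.003, 0.031]
tool_rot: [0.994, -0.107, 0.002, -0.0]
ft_force: [0.0, 0.4, -0.4]
grip_width: 0.0004
```

```bash
python3 -c "
from h import *
plan(PT,-44.5,0,11.5)
snap('wrist','w5')"
```

```text
t 5.35 tester xy [-51.37753329   0.2696972 ] tipz 12.049813723418765 q [-0.2   0.78  1.67  0.    0.69  1.59] F [ 0.01  0.39 -0.41] w 0.0004
d mm [6.9 0.3 0.6] rv [-0.08 -0.22  0.02]
```

View pics/w5.png

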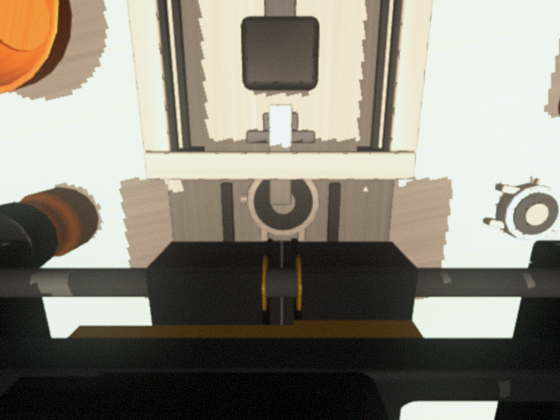

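The case at (283,203) is under the probe arm and still about 7 mm short of the stop. I'll finish slowly and watch the force.

Emit:
step_arm([
  {"dx": 0.0015,"dy": 0,"dz": 0,"rx": 0,"ry": 0,"rz": 0},
  {"dx": 0.003,"dy": 0,"dz": 0,"rx": 0,"ry": 0,"rz": 0},
  {"dx": 0.004,"dy": 0,"dz": 0,"rx": 0,"ry": 0,"rz": 0},
  {"dx": 0.005,"dy": 0,"dz": 0,"rx": 0,"ry": 0,"rz": 0},
  {"dx": 0.006,"dy": 0,"dz": 0,"rx": 0,"ry": 0,"rz": 0},
])

```text
time: 6.02
position: [0.5923, -0.0043, 0.0311]
tool_rot: [0.994, -0.107, 0.002, -0.0]
ft_force: [-2.2, 0.7, 0.3]
grip_width: 0.0004
```

Emit:
step_arm([
  {"dx": 0.0005,"dy": 0,"dz": 0,"rx": 0,"ry": 0,"rz": 0},
  {"dx": 0.001,"dy": 0,"dz": 0,"rx": 0,"ry": 0,"rz": 0},
  {"dx": 0.001,"dy": 0,"dz": 0,"rx": 0,"ry": 0,"rz": 0},
  {"dx": 0.0015,"dy": 0,"dz": 0,"rx": 0,"ry": 0,"rz": 0},
  {"dx": 0.0015,"dy": 0,"dz": 0,"rx": 0,"ry": 0,"rz": 0},
])

```text
time: 6.65
position: [0.5926, -0.0043, 0.0309]
tool_rot: [0.994, -0.107, 0.001, -0.001]
ft_force: [-3.5, 0.4, 2.5]
grip_width: 0.0006
```

```bash
python3 -c "
from h import *
plan(PT,-44.5,0,11.5)"
```

```text
t 6.65 tester xy [-44.99833724   0.29941761] tipz 11.895178421992208 q [-0.2   0.79  1.65  0.    0.7   1.59] F [-3.51  0.45  2.54] w 0.0006
d mm [0.5 0.3 0.4] rv [-0.07 -0.05  0.02]
```

The push is blocked at x=-45 with 3.5 N, which matches home (nominal -44.5). I'll push once more to confirm.

Emit:
step_arm([
  {"dx": 0.001,"dy": 0,"dz": 0,"rx": 0,"ry": 0,"rz": 0},
  {"dx": 0.002,"dy": 0,"dz": 0,"rx": 0,"ry": 0,"rz": 0},
  {"dx": 0.003,"dy": 0,"dz": 0,"rx": 0,"ry": 0,"rz": 0},
  {"dx": 0.003,"dy": 0,"dz": 0,"rx": 0,"ry": 0,"rz": 0},
  {"dx": 0.003,"dy": 0,"dz": 0,"rx": 0,"ry": 0,"rz": 0},
])

```text
time: 7.28
position: [0.593, -0.0043, 0.0307]
tool_rot: [0.994, -0.107, -0.002, -0.001]
ft_force: [-7.3, 1.3, 4.6]
grip_width: 0.0002
```

```bash
python3 -c "
from h import *
plan(PT,-44.5,0,11.5)
snap('wrist','w6');snap('top','t6',(190,110,350,270),3.7)"
```

```text
t 7.28 tester xy [-44.60545077   0.400498  ] tipz 11.67592706561528 q [-0.2   0.79  1.65  0.    0.71  1.59] F [-7.3   1.3   4.58] w 0.0002
d mm [0.1 0.4 0.2] rv [-0.07  0.28  0.04]
```

View pics/w6.png

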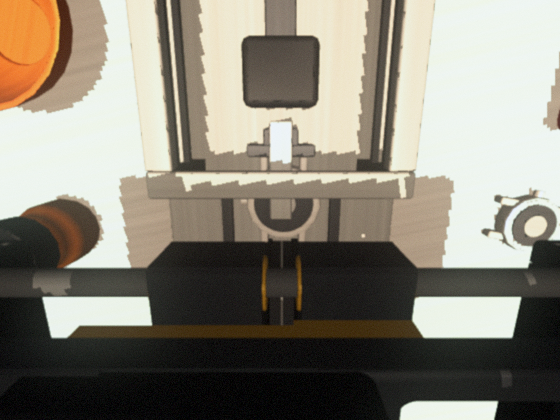

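The case at (283,207) is tight on the fingers under the probe. The pad spans (243,37)–(319,108), and the guard front bar covers rows 171–198. I'll measure the pad and back off.

```bash
python3 -c "
from h import *
c=load('w6')
print(pt(c,281,72),totester(PT,pt(c,281,72))*1000,totester(PT,pt(c,281,72,.046))*1000)
for u,v in [(148,170),(413,170),(280,170),(280,197)]: print(totester(PT,pt(c,u,v,.062))*1000, totester(PT,pt(c,u,v,.057))*1000)
"
```

```text
[ 0.68233596 -0.02399986  0.04525585] [46.87142711  0.20474979] [46.76040653  0.20309727]
[11.8951157  47.83454391] [11.18280672 49.98587966]
[ 11.93577941 -47.08816263] [ 11.22529622 -49.19882673]
[11.91538204  0.5261254 ] [11.20398301  0.55332795]
[1.99695608 0.53467922] [0.84022282 0.56226583]
```

Emit:
step_arm([
  {"dx": -0.004,"dy": 0,"dz": 0,"rx": 0,"ry": 0,"rz": 0},
  {"dx": -0.012,"dy": 0,"dz": 0,"rx": 0,"ry": 0,"rz": 0},
  {"dx": -0.02,"dy": 0,"dz": -0.01,"rx": 0,"ry": 0,"rz": 0},
  {"dx": -0.025,"dy": 0,"dz": -0.04,"rx": 0,"ry": 0,"rz": 0},
  {"dx": -0.025,"dy": 0,"dz": -0.08,"rx": 0,"ry": 0,"rz": 0},
])

```text
time: 8.0
position: [0.568, 0.001, 0.1114]
tool_rot: [0.994, -0.107, -0.003, -0.001]
ft_force: [-0.0, -1.2, 0.4]
grip_width: 0.0009
```

```bash
python3 -c "
from h import *
snap('wrist','w7')
plan(PT,20,0,100)
"
```

```text
t 8.05 tester xy [-66.31409033   0.51850751] tipz 97.95257951694347 q [-0.2   0.63  1.68  0.    0.83  1.59] F [ 0.08 -0.09  2.51] w 0.0006
d mm [86.3  0.6 -1.6] rv [-0.08 -0.27  0.06]
```

View pics/w7.png

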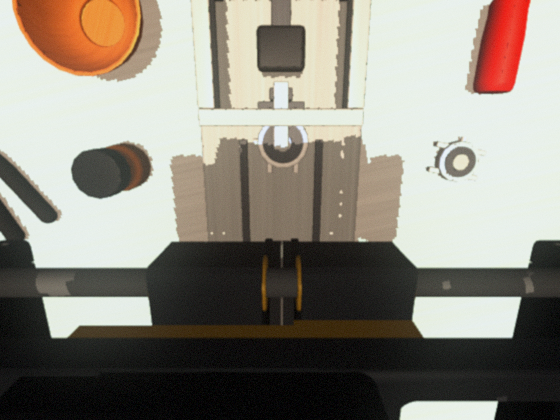

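```bash
python3 -c "
from h import *
c=load('w7')
for u,v,z in [(283,145,.021),(268,169,.017),(281,48,.046),(282,124.5,.06)]: print(totester(PT,pt(c,u,v,z))*1000)
plan(PT,46.5,0,95)
"
```

```text
[-12.70400858  -1.19260007]
[-30.90086894  10.1874479 ]
[46.55270408  0.21383001]
[ 1.90010295 -0.41314883]
t 8.05 tester xy [-66.31409033   0.51850751] tipz 97.95257951694347 q [-0.2   0.63  1.68  0.    0.83  1.59] F [ 0.08 -0.09  2.51] w 0.0006
d mm [112.8   0.6   3.5] rv [-0.08 -0.27  0.06]
```

The image puts the case centre at about x=-12.7 mm, so it is home. I'll move over the window.

Emit:
step_arm([
  {"dx": 0.03,"dy": 0.0006,"dz": 0,"rx": 0,"ry": -0.2,"rz": 0},
  {"dx": 0.07,"dy": 0.0006,"dz": 0,"rx": 0,"ry": -0.3,"rz": 0},
  {"dx": 0.1,"dy": 0.0006,"dz": 0.0,"rx": 0,"ry": -0.3,"rz": 0},
  {"dx": 0.1128,"dy": 0.0006,"dz": 0.0,"rx": 0,"ry": -0.3,"rz": 0},
  {"dx": 0.1128,"dy": 0.0006,"dz": 0.0,"rx": 0,"ry": -0.3,"rz": 0},
])

```text
time: 8.68
position: [0.6819, -0.0241, 0.1175]
tool_rot: [0.994, -0.107, -0.0, -0.001]
ft_force: [-0.3, -0.1, -0.3]
grip_width: 0.0004
```

```bash
python3 -c "
from h import *
plan(PT,46,0,50)
snap('top','t8',(190,110,350,270),3.7)
snap('scene','s8',(200,150,400,330),4)
plan(PT,46,0,50)
"
```

```text
t 8.68 tester xy [ 4.64755487e+01 -1.92782582e-02] tipz 98.4920984340469 q [-0.2   0.75  1.38  0.    1.02  1.58] F [-0.28 -0.06 -0.3 ] w 0.0004
d mm [-0.5  0.  48.5] rv [-0.08  0.02  0.05]
t 8.78 tester xy [44.8523692   0.15334673] tipz 98.1668921870006 q [-0.2   0.75  1.38  0.    1.02  1.58] F [ 0.8  -0.39 -0.5 ] w 0.0006
d mm [ 1.3  0.2 48.2] rv [-0.08  0.16  0.07]
```

View pics/s8.png

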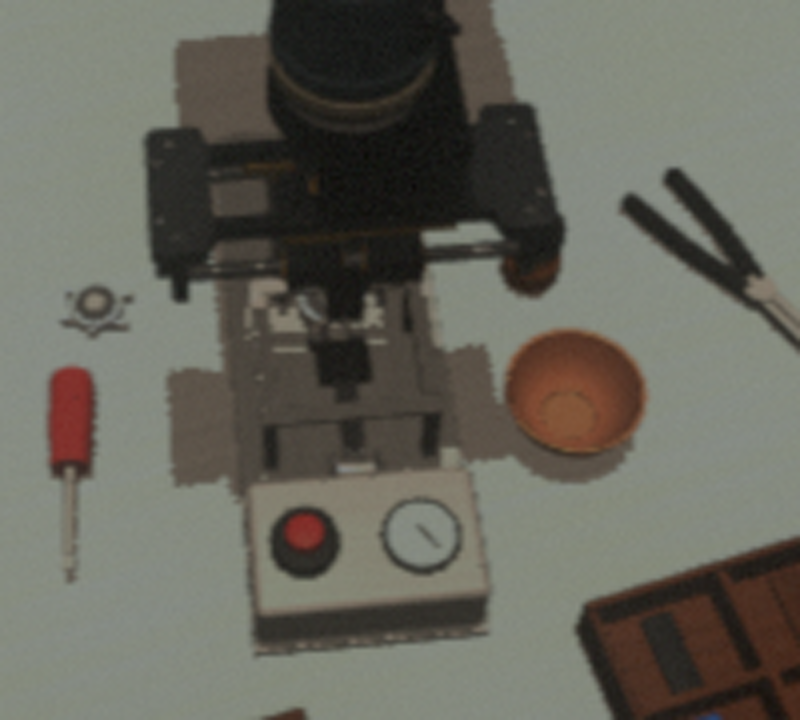

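View pics/t8.png

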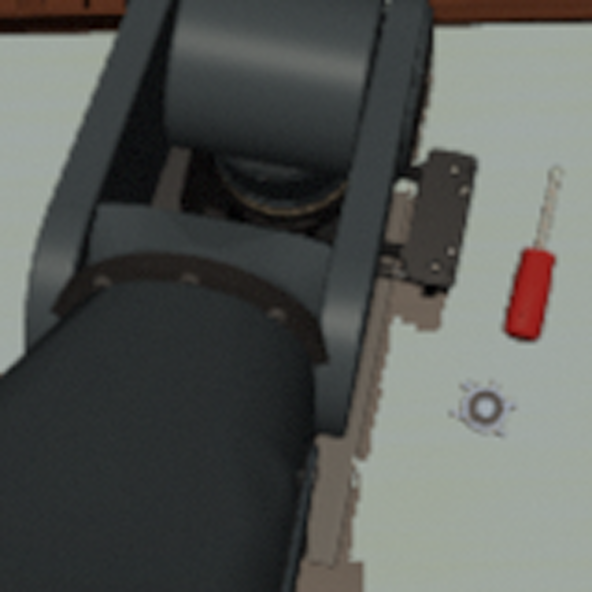

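The fingers are over the pad at (345,320), clear of the frame. Descending through the window.

Emit:
step_arm([
  {"dx": 0.0013,"dy": 0,"dz": 0.01,"rx": 0,"ry": 0,"rz": 0},
  {"dx": 0.0013,"dy": 0,"dz": 0.022,"rx": 0,"ry": 0.1,"rz": 0},
  {"dx": 0.0013,"dy": 0,"dz": 0.034,"rx": 0,"ry": 0.1,"rz": 0},
  {"dx": 0.0013,"dy": 0,"dz": 0.042,"rx": 0,"ry": 0.1,"rz": 0},
  {"dx": 0.0013,"dy": 0,"dz": 0.046,"rx": 0,"ry": 0.1,"rz": 0},
])

```text
time: 9.4
position: [0.6811, -0.0237, 0.0701]
tool_rot: [0.994, -0.107, -0.001, -0.001]
ft_force: [0.7, 0.1, -0.2]
grip_width: 0.0008
```

```bash
python3 -c "
from h import *
plan(PT,46,0,31.5)
snap('wrist','w9')
plan(PT,46,0,31.5)
"
```

```text
t 9.4 tester xy [45.64295831  0.20509013] tipz 51.104268693192274 q [-0.2   0.81  1.4   0.    0.94  1.58] F [ 0.65  0.11 -0.23] w 0.0008
d mm [ 0.4  0.2 19.6] rv [-0.08  0.13  0.07]
t 9.45 tester xy [45.62701445  0.14697396] tipz 50.95398118944387 q [-0.2   0.81  1.4   0.    0.94  1.58] F [ 0.58 -0.64 -0.57] w 0.0004
d mm [ 0.4  0.2 19.5] rv [-0.08  0.14  0.06]
```

View pics/w9.png

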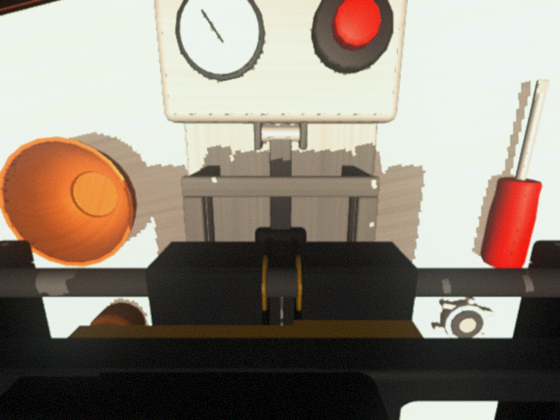

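The fingers are on the lever's centre line at x=281, and the window's rear bar is at row 185, well clear. Pressing.

Emit:
step_arm([
  {"dx": 0,"dy": 0,"dz": 0.004,"rx": 0,"ry": 0,"rz": 0},
  {"dx": 0,"dy": 0,"dz": 0.008,"rx": 0,"ry": 0,"rz": 0},
  {"dx": 0,"dy": 0,"dz": 0.012,"rx": 0,"ry": 0,"rz": 0},
  {"dx": 0,"dy": 0,"dz": 0.016,"rx": 0,"ry": 0,"rz": 0},
  {"dx": 0,"dy": 0,"dz": 0.02,"rx": 0,"ry": 0,"rz": 0},
])

```text
time: 10.07
position: [0.6818, -0.0239, 0.0514]
tool_rot: [0.994, -0.107, -0.0, -0.001]
ft_force: [-3.6, 0.8, 20.5]
grip_width: 0.0004
```

```bash
python3 -c "
from h import *
plan(PT,46,0,31.5)
"
```

```text
t 10.07 tester xy [46.31964875  0.19989782] tipz 32.40050810707044 q [-0.2   0.83  1.4   0.    0.91  1.58] F [-3.64  0.79 20.47] w 0.0004
d mm [-0.3  0.2  0.9] rv [-0.07  0.03  0.07]
```

20 N at tip height 32.4 mm means the lever is on its end stop. Holding it there.

Emit:
step_arm([
  {"dx": 0,"dy": 0,"dz": 0.001,"rx": 0,"ry": 0,"rz": 0},
  {"dx": 0,"dy": 0,"dz": 0.001,"rx": 0,"ry": 0,"rz": 0},
  {"dx": 0,"dy": 0,"dz": 0.001,"rx": 0,"ry": 0,"rz": 0},
  {"dx": 0,"dy": 0,"dz": 0.001,"rx": 0,"ry": 0,"rz": 0},
  {"dx": 0,"dy": 0,"dz": 0.001,"rx": 0,"ry": 0,"rz": 0},
])

```text
time: 10.7
position: [0.6818, -0.0239, 0.0519]
tool_rot: [0.994, -0.107, -0.0, -0.001]
ft_force: [-3.3, 0.2, 7.8]
grip_width: 0.0006
```

Emit:
step_arm([
  {"dx": 0,"dy": 0,"dz": 0.001,"rx": 0,"ry": 0,"rz": 0},
  {"dx": 0,"dy": 0,"dz": 0.001,"rx": 0,"ry": 0,"rz": 0},
  {"dx": 0,"dy": 0,"dz": 0.001,"rx": 0,"ry": 0,"rz": 0},
  {"dx": 0,"dy": 0,"dz": 0.001,"rx": 0,"ry": 0,"rz": 0},
  {"dx": 0,"dy": 0,"dz": 0.001,"rx": 0,"ry": 0,"rz": 0},
])

```text
time: 11.32
position: [0.6817, -0.0239, 0.0522]
tool_rot: [0.994, -0.107, 0.0, -0.001]
ft_force: [-2.6, 0.6, 7.5]
grip_width: 0.0006
```

Emit:
step_arm([
  {"dx": 0,"dy": 0,"dz": 0.001,"rx": 0,"ry": 0,"rz": 0},
  {"dx": 0,"dy": 0,"dz": 0.001,"rx": 0,"ry": 0,"rz": 0},
  {"dx": 0,"dy": 0,"dz": 0.001,"rx": 0,"ry": 0,"rz": 0},
  {"dx": 0,"dy": 0,"dz": 0.001,"rx": 0,"ry": 0,"rz": 0},
  {"dx": 0,"dy": 0,"dz": 0.001,"rx": 0,"ry": 0,"rz": 0},
])

```text
time: 11.95
position: [0.6817, -0.0239, 0.0525]
tool_rot: [0.994, -0.106, 0.0, -0.0]
ft_force: [-3.1, 0.4, 7.7]
grip_width: 0.0003
```

```bash
python3 -c "
from h import *
plan(PT,46,0,31.5)
snap('scene','s10',(200,150,400,330),4)
"
```

```text
t 11.95 tester xy [46.21836782  0.20854589] tipz 33.53351100759358 q [-0.2   0.83  1.4   0.    0.91  1.58] F [-3.07  0.38  7.67] w 0.0003
d mm [-0.2  0.2  2. ] rv [-0.05 -0.01  0.1 ]
```

View pics/s10.png

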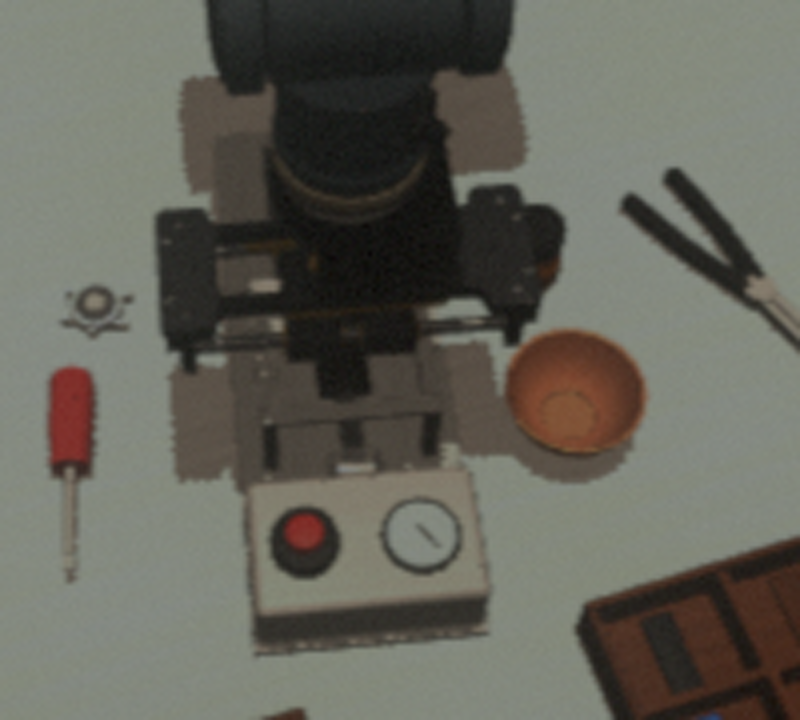

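The force has relaxed to 7.7 N and the tip has crept up 1.1 mm, which is too close to the limit. I'll press firmly again and hold for a full two seconds and more.

Emit:
step_arm([
  {"dx": 0,"dy": 0,"dz": 0.003,"rx": 0,"ry": 0,"rz": 0},
  {"dx": 0,"dy": 0,"dz": 0.005,"rx": 0,"ry": 0,"rz": 0},
  {"dx": 0,"dy": 0,"dz": 0.005,"rx": 0,"ry": 0,"rz": 0},
  {"dx": 0,"dy": 0,"dz": 0.005,"rx": 0,"ry": 0,"rz": 0},
  {"dx": 0,"dy": 0,"dz": 0.005,"rx": 0,"ry": 0,"rz": 0},
])

```text
time: 12.62
position: [0.6819, -0.0239, 0.0514]
tool_rot: [0.994, -0.106, 0.001, -0.0]
ft_force: [-6.0, -0.7, 19.1]
grip_width: 0.0004
```

Emit:
step_arm([
  {"dx": 0,"dy": 0,"dz": 0.004,"rx": 0,"ry": 0,"rz": 0},
  {"dx": 0,"dy": 0,"dz": 0.004,"rx": 0,"ry": 0,"rz": 0},
  {"dx": 0,"dy": 0,"dz": 0.004,"rx": 0,"ry": 0,"rz": 0},
  {"dx": 0,"dy": 0,"dz": 0.004,"rx": 0,"ry": 0,"rz": 0},
  {"dx": 0,"dy": 0,"dz": 0.004,"rx": 0,"ry": 0,"rz": 0},
])

```text
time: 13.25
position: [0.6819, -0.0239, 0.0513]
tool_rot: [0.994, -0.106, 0.001, -0.0]
ft_force: [-6.4, 1.7, 20.2]
grip_width: 0.0004
```

Emit:
step_arm([
  {"dx": 0,"dy": 0,"dz": 0.004,"rx": 0,"ry": 0,"rz": 0},
  {"dx": 0,"dy": 0,"dz": 0.004,"rx": 0,"ry": 0,"rz": 0},
  {"dx": 0,"dy": 0,"dz": 0.004,"rx": 0,"ry": 0,"rz": 0},
  {"dx": 0,"dy": 0,"dz": 0.004,"rx": 0,"ry": 0,"rz": 0},
  {"dx": 0,"dy": 0,"dz": 0.004,"rx": 0,"ry": 0,"rz": 0},
])

```text
time: 13.88
position: [0.6818, -0.0238, 0.0513]
tool_rot: [0.994, -0.106, 0.001, 0.0]
ft_force: [-7.0, -0.7, 20.7]
grip_width: 0.0004
```

Emit:
step_arm([
  {"dx": 0,"dy": 0,"dz": 0.004,"rx": 0,"ry": 0,"rz": 0},
  {"dx": 0,"dy": 0,"dz": 0.004,"rx": 0,"ry": 0,"rz": 0},
  {"dx": 0,"dy": 0,"dz": 0.004,"rx": 0,"ry": 0,"rz": 0},
  {"dx": 0,"dy": 0,"dz": 0.004,"rx": 0,"ry": 0,"rz": 0},
  {"dx": 0,"dy": 0,"dz": 0.004,"rx": 0,"ry": 0,"rz": 0},
])

```text
time: 14.5
position: [0.6818, -0.0238, 0.0513]
tool_rot: [0.994, -0.106, 0.002, 0.0]
ft_force: [-6.7, 0.9, 20.4]
grip_width: 0.0008
```

```bash
python3 -c "
from h import *
plan(PT,46,0,31.5)
"
```

```text
t 14.5 tester xy [46.35297433  0.25537563] tipz 32.28719030050872 q [-0.2   0.83  1.4  -0.    0.9   1.58] F [-6.68  0.87 20.37] w 0.0008
d mm [-0.4  0.3  0.8] rv [ 0.03 -0.18  0.19]
```

It held on the stop at a steady 20 N for over 2 s. Releasing slowly, straight up.

Emit:
step_arm([
  {"dx": 0,"dy": 0,"dz": -0.003,"rx": 0,"ry": 0,"rz": 0},
  {"dx": 0,"dy": 0,"dz": -0.007,"rx": 0,"ry": 0,"rz": 0},
  {"dx": 0,"dy": 0,"dz": -0.011,"rx": 0,"ry": 0,"rz": 0},
  {"dx": 0,"dy": 0,"dz": -0.015,"rx": 0,"ry": 0,"rz": 0},
  {"dx": 0,"dy": 0,"dz": -0.02,"rx": 0,"ry": 0,"rz": 0},
])

```text
time: 15.12
position: [0.682, -0.0239, 0.0709]
tool_rot: [0.994, -0.106, 0.002, 0.0]
ft_force: [-0.2, -0.3, -0.0]
grip_width: 0.0004
```

Emit:
step_arm([
  {"dx": 0,"dy": 0,"dz": -0.01,"rx": 0,"ry": 0,"rz": 0},
  {"dx": 0,"dy": 0,"dz": -0.025,"rx": 0,"ry": 0,"rz": 0},
  {"dx": 0,"dy": 0,"dz": -0.045,"rx": 0,"ry": 0,"rz": 0},
  {"dx": 0,"dy": 0,"dz": -0.065,"rx": 0,"ry": 0,"rz": 0},
  {"dx": 0,"dy": 0,"dz": -0.08,"rx": 0,"ry": 0,"rz": 0},
])

```text
time: 15.75
position: [0.6824, -0.0239, 0.1533]
tool_rot: [0.994, -0.106, 0.003, 0.0]
ft_force: [0.2, -0.2, -0.9]
grip_width: 0.0007
```

```bash
python3 -c "
from h import *
plan(PT,-90,0,140)
"
```

```text
t 15.75 tester xy [46.91819343  0.32870901] tipz 134.27292887297838 q [-0.2   0.7   1.36 -0.    1.08  1.58] F [ 0.19 -0.18 -0.94] w 0.0007
d mm [-1.369e+02 -1.000e-01 -6.500e+00] rv [ 0.02 -0.34  0.19]
```

Emit:
step_arm([
  {"dx": -0.03,"dy": 0,"dz": -0.005,"rx": 0,"ry": 0,"rz": 0},
  {"dx": -0.06,"dy": 0,"dz": -0.01,"rx": 0,"ry": 0,"rz": 0},
  {"dx": -0.1,"dy": 0,"dz": -0.015,"rx": 0,"ry": 0,"rz": 0},
  {"dx": -0.137,"dy": 0,"dz": -0.015,"rx": 0,"ry": 0,"rz": 0},
  {"dx": -0.137,"dy": 0,"dz": -0.015,"rx": 0,"ry": 0,"rz": 0},
])

```text
time: 16.38
position: [0.545, 0.0059, 0.168]
tool_rot: [0.994, -0.105, 0.001, 0.0]
ft_force: [0.5, 0.1, 0.4]
grip_width: 0.0005
```

Emit:
step_arm([
  {"dx": 0,"dy": 0,"dz": 0,"rx": 0,"ry": 0,"rz": 0},
  {"dx": 0,"dy": 0,"dz": 0,"rx": 0,"ry": 0,"rz": 0},
  {"dx": 0,"dy": 0,"dz": 0,"rx": 0,"ry": 0,"rz": 0},
  {"dx": 0,"dy": 0,"dz": 0,"rx": 0,"ry": 0,"rz": 0},
  {"dx": 0,"dy": 0,"dz": 0,"rx": 0,"ry": 0,"rz": 0},
])

```text
time: 17.0
position: [0.5451, 0.0059, 0.1678]
tool_rot: [0.994, -0.105, 0.001, 0.0]
ft_force: [0.2, 0.3, -0.2]
grip_width: 0.0006
```

```bash
python3 -c "
from h import *
snap('wrist','w12')
plan(PT,-90,0,140)
"
```

```text
t 17.05 tester xy [-93.63197578   0.12531353] tipz 148.82872401497661 q [-0.19  0.52  1.71 -0.    0.91  1.59] F [0.54 0.32 0.39] w 0.0002
d mm [3.6 0.1 8.8] rv [ 0.02 -0.12  0.22]
```

View pics/w12.png

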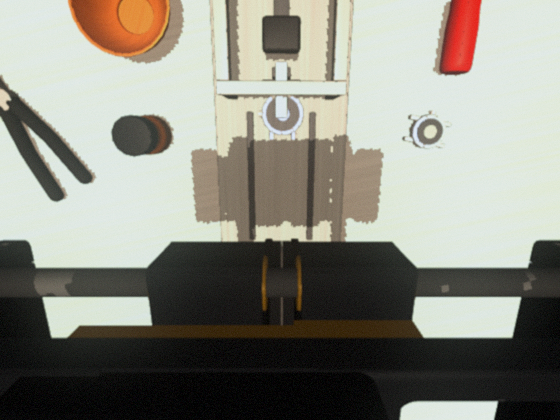

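```bash
python3 -c "
from h import *
c=load('w12')
print(totester(PT,pt(c,283,115,.021))*1000, pt(c,281,34))
cv2.imwrite('pics/w12c.png',cv2.resize(c['img'][10:150,200:370],None,fx=4,fy=4,interpolation=cv2.INTER_CUBIC))
for u in (268,275,281,287,294): print(pt(c,u,30)[2],pt(c,u,40)[2])
"
```

```text
[-12.29645345  -1.49527561] [ 0.68183348 -0.02364022  0.04549584]
0.045607058657454395 0.045641104580007315
0.043926615883081194 0.04520198965386317
0.04559858364263032 0.0450333837508366
0.04527510107945316 0.04491295801848952
0.045973058777273465 0.04500249700996106
```

View pics/w12c.png

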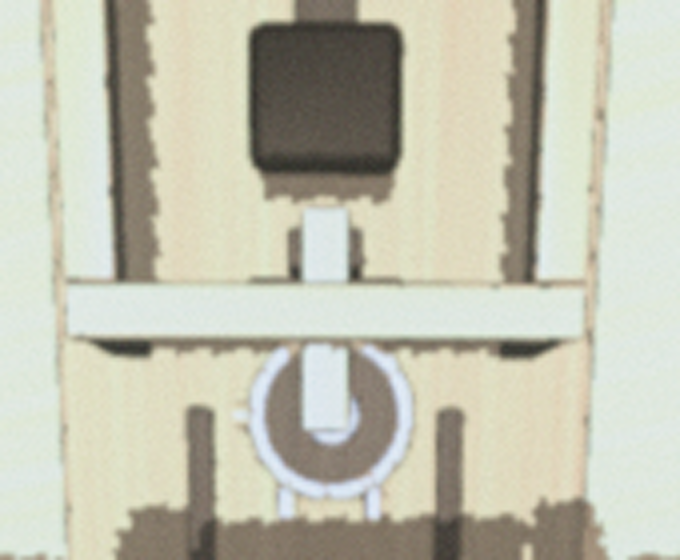

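The crop shows the case at (331,420), home under the probe arm and centred at about x=-12.3 mm. The pad at (326,97) measures about 45.5 mm high, so the lever is back up. Nothing touches the robot, so I'm handing in.

```bash
python3 -c "
from h import *
robot.hand_in()"
```

```text
the job is handed in; nothing more can be done
```

The case was pushed home, the lever was pressed and released, and the job was handed in at about 17 s of the 53 s allowed. No verdict is reported, so the results below are my own measurements.

- **Case pushed home:** I slid it along the rails with the closed fingertips until it stopped against the stop at 7 N. My last picture puts its centre at about x = -12.3 mm, y = -1.5 mm, against a nominal home of x = -12 mm.
- **Lever pressed:** I reached through the window and pressed the lever to its end stop. During the first hold the force dropped to about 7.7 N and the tip crept up about 1 mm. I pressed again at a steady 20 N for just over 2 s, then let the lever come up. The lever angle could not be read directly, so "all the way down" rests on tip height and force.
- **Final state:** The pad is back at about 45.5 mm high (rest is 46 mm). The arm is clear of everything. I saw no sign of contact with the guard, the push button or the other things. I had no direct contact reading for the guard, and I did not re-measure where the other things lie.
- **Other notes:** Two move calls were refused because their rows were incomplete, and nothing moved. The top and wrist cameras disagreed on the tester's position by about 2 mm, so I used the average.

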